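# Load a plug-in module into the bench tester and set its range disc

## Task

Load the orange-capped module into the bench tester: slip its wide foot through the narrower opening in the top by tilting it, stand it upright on the chamber floor and push it fully home, its foot against the brass contact strip at the far end. Turn the tester's range disc until the window shows only orange. Do not force the module against the tester, and leave the blue-capped module and the loudspeaker where they are.

Things in the scene. Friction and masses are not known exactly. Their poses are not given: they have to be found in the camera images.
- module_mid (a point): Orange-capped module to load, loose on the bench: steel foot 120 (x) by 50 (y) by 6 mm, on its middle an upright block 36 (x) by 40 (y) mm; 114 mm tall, 0.3 to 0.6 kg. Orange cap and band. This point is its centre, 57 mm above the underside; z up. The foot's two ends are alike (half a turn makes no difference). Grip the block across its 40 mm (y) near the top.
- spare_mid (a point): Centre of a second module of the same shape and size with a blue cap and band, not to be moved.
- opening (a point): Middle of the opening in the top of the fixed grey tester, 53 mm above the bench; x along the chamber, away from the robot, z up. 92 mm long (x -46 to +46), 70 wide (y -35 to +35). The chamber below is as wide but longer: the 4 mm thick top overhangs it at both ends. Tilt about 30 degrees, block leaning to -x; the foot's -x end goes in first, under the near overhang.
- chamber (a point): Chamber floor, 38 mm straight below opening, same axes; headroom under the overhangs 34 mm. Space under the near overhang is 48 mm deep (end wall x = -94 mm), under the far one 14 mm (end wall with brass strip x = +60 mm). Right the module with its axis at x = -28 to -14 mm, then slide it to +x; fully home, foot against the far wall, its axis is at x = 0.
- disc_grip (a point): Grip point of the black bar knob of the range disc, on its vertical axis, 84 mm above the bench. Bar 66 mm long (this point's x, turns with it), 16 thick (y), 30 high, top 13 mm above this point; hub of 22 mm radius below it, tester's top 31 mm below this point. Axis at x = -17, y = -123 mm from opening. White mark on the bar's +x end.
- disc (a joint): Range disc angle, rad, growing counter-clockwise seen from above; light friction (0.06 N m) holds it. At 0 orange is centred in the white-framed window, which lies 63 mm from the knob's axis on the tester's far side (+x), and the white mark points at the window. Six sectors of 60 degrees, six colours. It starts at 0.7 to 2.2: turn it clockwise.
- speaker: Loudspeaker lying on the bench, 128 mm wide and 45 mm high, not to be moved; origin at the centre of its underside.

How it is judged (in metres and radians):
At the end, for the whole second after the job is handed in: The orange module stands upright (within 3 degrees) and still on the chamber floor, its foot within 3.5 mm of the far contact wall; the range disc is within 0.28 rad of 0, so that the window shows only orange (x of module_mid in the frame of opening between -0.0035 and 0.005 m and z of module_mid in the frame of opening between 0.015 and 0.022 m and y of module_mid in the frame of opening between -0.014 and 0.014 m and angle between module_mid's own z axis and vertical below 0.05 rad and linear speed of module below 0.01 m/s and value of joint disc between -0.28 and 0.28 rad); the robot touches nothing.
It fails at once if the module is forced against the tester with more than 60 N (contact force between module and tester above 60 N).
It fails at once if the blue-capped module is moved more than 15 mm (distance of spare_mid from where it was at the start of the episode above 0.015 m).
It fails at once if the loudspeaker is moved more than 15 mm (distance of speaker from where it was at the start of the episode above 0.015 m).
It also fails if it takes over 61 s, if anything falls off the work surface, if the arm or the gripper's body presses on something with over 40 N, if the wrist force passes 120 N, or if a joint passes its speed limit or range.

## Robot

A 6-joint arm with a two-finger parallel gripper is mounted at the origin on the work surface. World frame = base frame: x ahead of the robot, y to its left, z up, the work surface at z = 0. Lengths are in mm, angles in rad, forces in N, time in s.
With the tool pointing down it reaches from about 325 to 875 mm from the base axis. Payload 4.4 kg.
Tool frame: the origin (TCP) lies between the finger pads; the fingertips stand 25 mm ahead of it and the grasp point (between the pads) lies 6 mm ahead of it (robot.nose_length is the distance from the TCP to the fingertips, in mm); z points along the fingers, y is the direction in which the jaws open and shut (so a half turn about z gives the same grasp; the last joint's range is limited). The gripper opens to 85 mm and grips with 20 to 120 N. Pads are 22 mm wide; open, the fingers measure 114 mm over their backs; the gripper's body (76 mm by 85 mm) begins 54 mm behind the grasp point. The pads swing forward as they close: fully open they stand 13 mm farther back than shut.
Start: joints at [-1.29, 0.207, 1.542, -0, 1.393, -0.15], TCP at [240.63, -522.231, 256.282] pointing down, gripper open.
Joint ranges: [-2.73, 2.73], [-0.86, 2.22], [0.23, 2.46], [-1.11, 4.25], [0.08, 2.63], [-2.82, 2.82]. Speed limits (rad/s): [2.79, 2.79, 3.14, 3.14, 3.14, 3.14].

## Interface

Orientations are given as a unit quaternion [w, x, y, z].
In Python, from rig import robot gives the robot as it stands. The module is installed in compiled form; this text tells all that it offers.
- The arm moves only by the tool send_rows, never from a script. Its argument "deltas" is a list that holds one entry, the list of rows, each a list of 7 numbers: the turn, a rotation vector about the tool's x, y, z scaled (see below), then the shift along the tool's x, y, z scaled (see below), then the opening, from -1 (shut) to 1 (fully open), so that 0 is half open. A call has 1 to 10 rows; each row shifts and turns the commanded pose from where the row before left it, along the tool's axes as they then stand; what a row does not reach is not made up. The controller multiplies each number of a shift by 0.15 m and each number of a turn by pi/4 rad. A row lasts 1/10 s, in which the tool goes at most 50 mm and 8.59 degrees, less where a joint would pass 70% of its speed; a pose out of reach is approached as far as the arm can. A call with a number of a shift or a turn outside -1 to 1 is refused whole. A call with a gripper value outside its range is refused whole. The fingers move at their own pace and stop on an object; the grip force is fixed at half the most. Time passes only in rows, so rows that do not move let the fingers close. It gives the time, the measured TCP pose, the force and the opening at its end, in the units of the state.
- robot.get_state(): the state, without advancing time (a new reading comes with each control period).
- robot.snapshot(name): name is "side" or "top"; returns a dict with "pixels" (480x640x3 uint8, red, green, blue), "fx", "fy", "cx", "cy" (pixels), "rvec" (rotation vector, rad) and "tvec" (3), from world to camera coordinates, as OpenCV has them. Camera axes: x right, y down, z forward; pixel columns grow to the right and rows downward; lengths in mm; the calibration is good to about 2 mm. A picture is of the moment at which its call begins. There is no depth.
- robot.job_done(): hands the job in, once; it reports no verdict.
The state is a dict: "t": time; "joints": joint angles; "joint_vel": joint speeds; "tau": joint torques, N m; "tool_pos": TCP position; "orientation": TCP orientation; "force": force on the tool from outside, world axes, zero at the start; "moment": the same for the moment, N m; "width": opening from 0.0 (shut) to 1.0 (fully open).
Only numpy, scipy, OpenCV 4.12 (cv2) and the standard library are available. Lean on these libraries where they do the work, as an engineer would, in place of code of your own. Each camera call takes 0.05 s, during which the arm holds its last target.

## Working session

There is one attempt and no reset: what is moved stays moved. The work goes in short steps, Python scripts to look and compute and a tool call to move; the robot and the scene stay as the last step left them, time stands still between calls to the robot, and variables do not carry over. Pictures are saved under pics/ and viewed, and the job is handed in when it is done.

Besides the shell and the picture viewer there is one more tool, called in YAML: its name, and indented under it one key for each argument. send_rows: Moves the arm, as the interface text tells. Shifts and turns lie within -1 to 1; 1 stands for 0.15 m of shift or pi/4 rad of turn. Its arguments: {"type":"object","properties":{"deltas":{"type":"array","items":{"type":"array","items":{"type":"array","items":{"type":"number"}}}}},"required":["deltas"]}

```bash
mkdir -p pics; cat > h.py <<'E'
import numpy as np, cv2
from scipy.spatial.transform import Rotation as R
from rig import robot
def snap(n,f):
    s=robot.snapshot(n); cv2.imwrite('pics/'+f,cv2.cvtColor(s['pixels'],cv2.COLOR_RGB2BGR))
    np.savez('pics/'+f+'.npz',**s); return s
def load(f): return dict(np.load('pics/'+f+'.npz'))
def ray(s,u,v):
    Rm=cv2.Rodrigues(np.array(s['rvec'],float))[0]; t=np.array(s['tvec'],float).ravel()
    d=Rm.T@np.array([(u-s['cx'])/s['fx'],(v-s['cy'])/s['fy'],1]); return -Rm.T@t,d
def onz(s,u,v,z):
    c,d=ray(s,u,v); return c+d*(z-c[2])/d[2]
def proj(s,p):
    return cv2.projectPoints(np.array(p,float).reshape(-1,3),np.array(s['rvec'],float),np.array(s['tvec'],float),np.array([[s['fx'],0,s['cx']],[0,s['fy'],s['cy']],[0,0,1]],float),None)[0].reshape(-1,2)
E
python3 - <<'E'
from h import *
for n in('side','top'):
    s=snap(n,n+'0.png'); c,d=ray(s,320,240); print(n,c.round(),d.round(2),s['fx'])
st=robot.get_state(); print(st)
E
```

```text
side [ 37. 478. 780.] [ 0.43 -0.55 -0.72] 469.6755090013694
top [287. -26. 951.] [ 0.24 -0.03 -0.97] 451.4737568512969
{'t': 0.1, 'joints': array([-1.28951675e+00,  2.07378573e-01,  1.54279007e+00, -8.97157956e-06,
        1.39351328e+00, -1.50524889e-01]), 'joint_vel': array([ 0.00101255, -0.00062221, -0.00388853,  0.00080586,  0.0005586 ,
        0.00185777]), 'tau': array([ 3.11872725e-05, -3.84091866e+01, -2.92549539e+01, -2.81090561e-04,
        4.85595650e-03, -4.07120609e-06]), 'tool_pos': array([ 240.4423028 , -521.62635452,  255.22693299]), 'orientation': array([-1.04211178e-03,  9.76782804e-01,  2.14229462e-01, -7.26518389e-05]), 'force': array([-0.70243902,  0.12377644,  0.93326828]), 'moment': array([0.07115877, 0.01056853, 0.00720567]), 'width': 1.000134172031363}
```

View pics/side0.png

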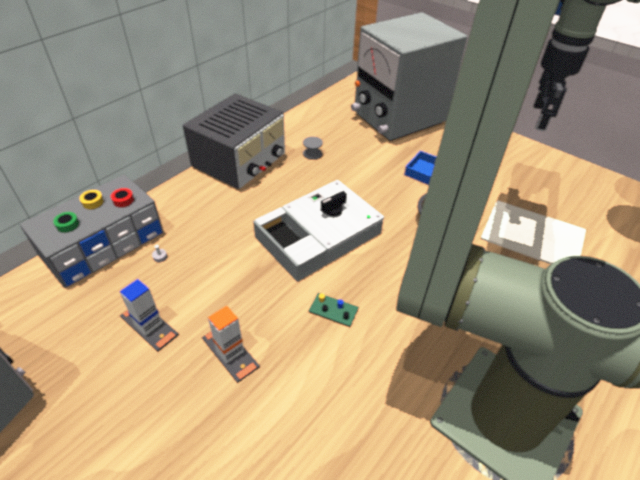

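View pics/top0.png

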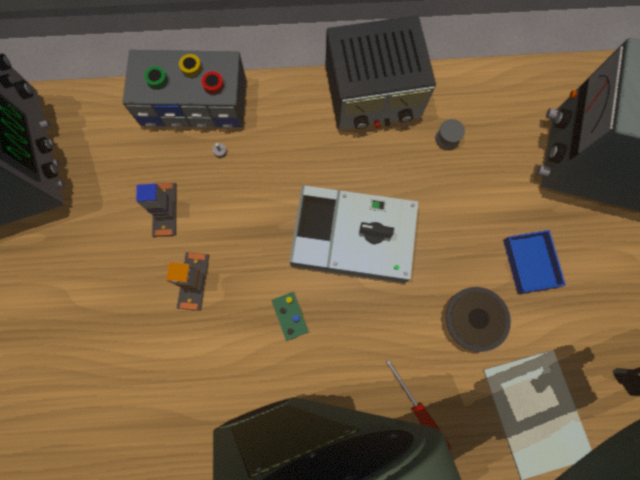

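The top view shows the tester at about (355,235), with its opening at (318,218) and the knob at (376,232). The orange module is at (185,275), the blue one at (155,200) and the loudspeaker at (478,320). I'll zoom in next.

```bash
python3 - <<'E'
import cv2
a=cv2.imread('pics/top0.png'); 
cv2.imwrite('pics/z1.png',cv2.resize(a[180:290,285:425],None,fx=5.5,fy=5.4,interpolation=cv2.INTER_CUBIC))
cv2.imwrite('pics/z2.png',cv2.resize(a[170:320,125:225],None,fx=4,fy=4,interpolation=cv2.INTER_CUBIC))
b=cv2.imread('pics/side0.png')
cv2.imwrite('pics/z3.png',cv2.resize(b[170:290,245:395],None,fx=5,fy=5,interpolation=cv2.INTER_CUBIC))
cv2.imwrite('pics/z4.png',cv2.resize(b[270:390,110:270],None,fx=5,fy=5,interpolation=cv2.INTER_CUBIC))
E
```

```text
(no output)
```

View pics/z1.png

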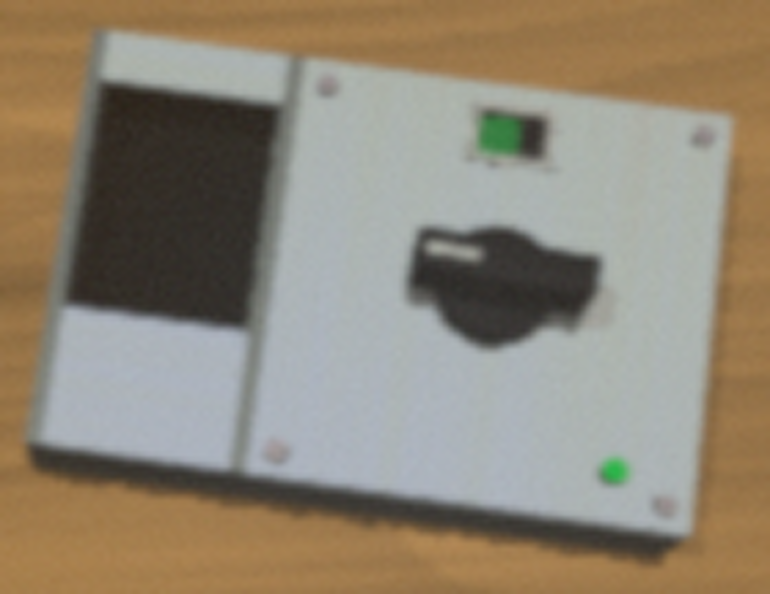

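View pics/z2.png

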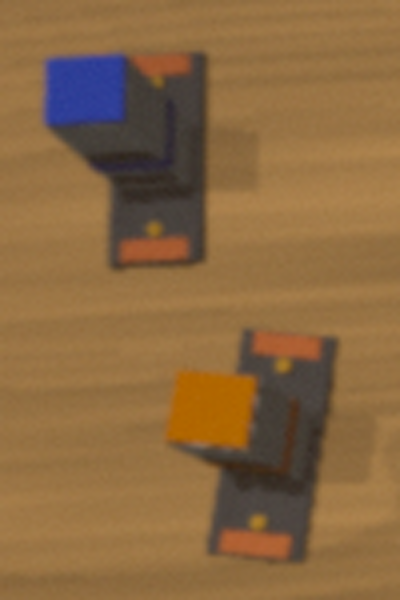

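View pics/z3.png

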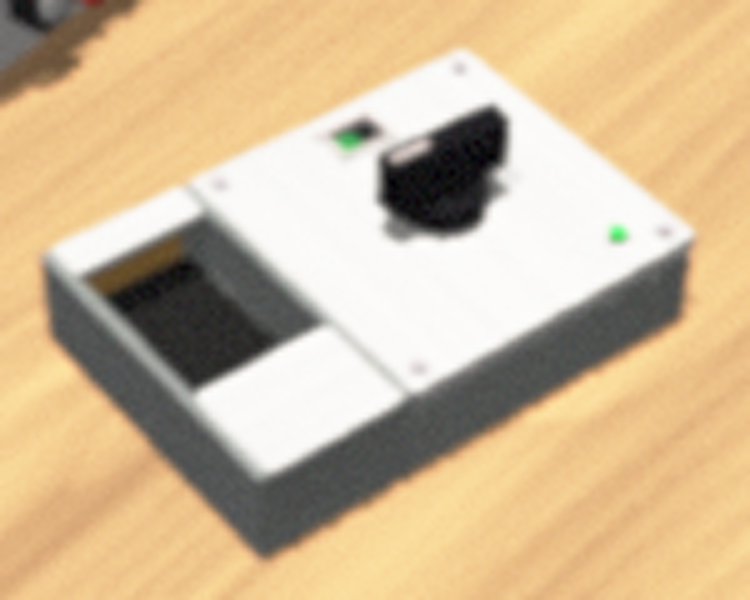

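View pics/z4.png

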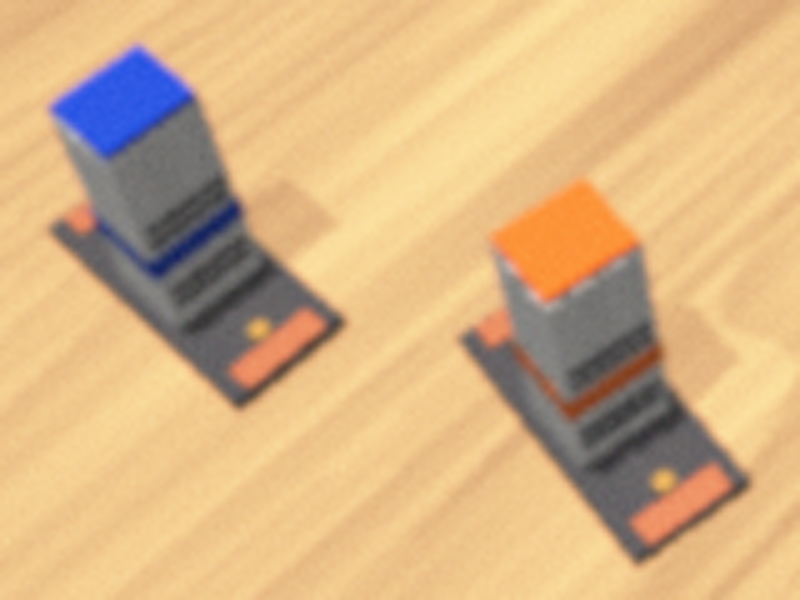

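```bash
python3 - <<'E'
from h import *
def quad(m):
    c=max(cv2.findContours(m.astype(np.uint8),cv2.RETR_EXTERNAL,cv2.CHAIN_APPROX_NONE)[0],key=cv2.contourArea)
    return c[:,0,:].astype(float)
def z1(x,y): return (x+.5)/5.5-.5+285,(y+.5)/5.4-.5+180
def z3(x,y): return (x+.5)/5-.5+245,(y+.5)/5-.5+170
T=load('top0.png'); S=load('side0.png')
def rep(name,P):
    P=np.array(P)[:,:2]; r=cv2.minAreaRect(P.astype(np.float32)); print(name,'rect',np.round(r[0],1),np.round(r[1],1),round(r[2],2)); print(P.round(1).tolist(), 'mean',P.mean(0).round(1))
rep('open top',[onz(T,*z1(*p),53) for p in[(103,85),(280,105),(245,327),(68,305)]])
rep('open side',[onz(S,*z3(*p),53) for p in[(83,272),(205,215),(327,325),(193,388)]])
rep('outer top',[onz(T,*z1(*p),53) for p in[(98,32),(732,117),(692,533),(32,443)]])
rep('outer side',[onz(S,*z3(*p),53) for p in[(45,257),(463,48),(692,236),(265,478)]])
for nm,s in(('top',T),('side',S)):
    hsv=cv2.cvtColor(s['pixels'],cv2.COLOR_RGB2HSV)
    for col,lo,hi in(('orange',(8,200,150),(20,255,255)),('blue',(110,170,150),(128,255,255))):
        m=cv2.inRange(hsv,lo,hi)
        n,l,st,ce=cv2.connectedComponentsWithStats(m)
        idx=[i for i in range(1,n) if st[i,4]>150]
        for i in idx:
            if ce[i][0]<260: 
                p=quad(l==i); rep(nm+col+str(ce[i].round(1))+str(st[i,4])+str(onz(s,*ce[i],114).round(1)),[onz(s,u,v,114) for u,v in p][:3]);
                P=np.array([onz(s,u,v,114)[:2] for u,v in p],np.float32); print(' R',cv2.minAreaRect(P))
def z2(x,y): return (x+.5)/4-.5+125,(y+.5)/4-.5+170
def z4(x,y): return (x+.5)/5-.5+110,(y+.5)/5-.5+270
rep('foot top',[onz(T,*z2(*p),6) for p in[(243,329),(338,338),(304,563),(208,554)]])
rep('foot side',[onz(S,*z4(*p),6) for p in[(748,483),(638,560),(460,337)]])
rep('bluefoot top',[onz(T,*z2(*p),6) for p in[(207,54),(205,263),(110,268)]])
# knob, z=97 top
rep('knob top',[onz(T,*z1(*p),97) for p in[(415,230),(600,258),(597,300)]])
rep('mark',[onz(T,*z1(*p),97) for p in[(425,245),(483,255)]]+[onz(S,*z3(*p),97) for p in[(388,155),(430,143)]])
E
```

```text
open top rect [554.5 -47.9] [67.9 90.5] 78.34
[[604.3, -23.5], [591.9, -90.3], [504.4, -70.8], [517.0, -5.5]] mean [554.4 -47.5]
open side rect [551.1 -48.9] [68.4 89.9] 77.14
[[602.6, -25.6], [587.5, -88.8], [499.7, -72.2], [517.8, -6.2]] mean [551.9 -48.2]
outer top rect [ 520.7 -125.5] [243.9 165. ] 78.33
[[626.2, -22.8], [576.4, -261.6], [415.6, -228.2], [464.5, 10.6]] mean [ 520.7 -125.5]
outer side rect [ 517.6 -125.4] [245.6 166.5] 78.6
[[622.1, -21.2], [574.9, -262.2], [412.6, -225.0], [461.2, 11.2]] mean [ 517.7 -124.3]
toporange[177.3 271.5]335[446.7 220.9 114. ] rect [462.1 236.5] [3.8 0. ] 0.73
[[464.0, 236.5], [462.1, 236.5], [460.2, 236.5]] mean [462.1 236.5]
 R ((446.6710510253906, 220.81466674804688), (36.6622428894043, 32.983375549316406), 80.52242279052734)
topblue[145.8 192. ]194[608.7 283.6 114. ] rect [621.5 281.4] [1.  4.3] 25.54
[[622.9, 279.6], [620.9, 281.5], [621.0, 283.5]] mean [621.6 281.6]
 R ((608.8912353515625, 284.21795654296875), (27.7972469329834, 29.324434280395508), 1.1963921785354614)
sideblue[134.2 290.2]271[603.9 285.1 114. ] rect [618.5 273.2] [0.  5.2] 13.55
[[619.2, 270.7], [618.5, 273.2], [617.9, 275.8]] mean [618.5 273.2]
 R ((603.9835815429688, 284.8950500488281), (34.03514862060547, 30.887914657592773), 88.89664459228516)
foot top rect [445.7 219.7] [ 51.3 120.1] 81.1
[[509.0, 235.8], [500.9, 185.1], [382.5, 203.7], [390.3, 253.4]] mean [445.7 219.5]
foot side rect [437.6 243. ] [129.   43.8] 12.68
[[379.5, 207.4], [387.5, 254.1], [505.4, 235.8]] mean [424.1 232.5]
bluefoot top rect [606.8 281.9] [ 51.1 120. ] 90.0
[[666.8, 256.4], [546.8, 256.4], [547.2, 307.5]] mean [586.9 273.4]
knob top rect [ 517.9 -166.3] [69.2 15.2] 64.11
[[526.2, -131.8], [511.6, -196.8], [496.0, -194.1]] mean [ 511.3 -174.3]
mark rect [ 517.6 -145.7] [22.   3.5] 66.45
[[520.3, -134.9], [515.3, -155.3], [520.3, -136.5], [511.6, -155.1]] mean [ 516.9 -145.4]
```

The module's yaw is about -8.7° and the tester's about -11.5°. The opening is at roughly (553,-48), the knob at (512.5,-165), and the disc reads about 1.55 rad. Top and side disagree by about 3 mm in x, so I'm using averages. Next is the knob approach, plus a plan for the tilt path.

```bash
cat >> h.py <<'E'
def Rt(yawy,tilt=0):
    # tool pointing down, tool y at world yaw yawy(deg); tilt about tool y (deg)
    a=np.radians(yawy); y=np.array([np.cos(a),np.sin(a),0]); z=np.array([0,0,-1.]); x=np.cross(y,z)
    return R.from_matrix(np.c_[x,y,z])*R.from_euler('y',tilt,degrees=True)
def cur():
    st=robot.get_state(); q=st['orientation']; return np.array(st['tool_pos']),R.from_quat([q[1],q[2],q[3],q[0]]),st
def plan(tp,tR,n,start=None):
    p,r,_=cur() if start is None else (*start,0)
    tp=np.array(tp,float); rv=(r.inv()*tR).as_rotvec(); out=[]
    print('dist',np.linalg.norm(tp-p).round(1),'deg',np.degrees(np.linalg.norm(rv)).round(1))
    for i in range(n):
        ri=r*R.from_rotvec(rv*i/n); d=ri.inv().apply((tp-p)/n)
        out.append(list((rv/n/(np.pi/4)).round(3))+list((d/150).round(3)))
    for o in out: print([float(v)+0 for v in o])
def stat():
    p,r,st=cur(); y=r.apply([0,1,0]); z=r.apply([0,0,1]); print('t',round(st['t'],2),'p',p.round(1),'yawy',np.degrees(np.arctan2(y[1],y[0])).round(2),'z',z.round(3),'F',np.round(st['force'],1),'w',round(st['width'],3),'j',np.round(st['joints'],2))
E
python3 - <<'E'
from h import *
plan([512.5,-165,160],Rt(-12.7),10)
E
cat > pl.py <<'E'
import numpy as np
# clearance of module polygon vs tester, sampled boundary; base frame: x, z over floor, phi lean to -x
def pts(n=1):
    P=[]
    def seg(a,b):
        k=int(max(2,np.hypot(b[0]-a[0],b[1]-a[1])//n)); 
        for t in np.linspace(0,1,k): P.append((a[0]+(b[0]-a[0])*t,a[1]+(b[1]-a[1])*t))
    c=[(-60,0),(60,0),(60,6),(18,6),(18,114),(-18,114),(-18,6),(-60,6),(-60,0)]
    for a,b in zip(c,c[1:]): seg(a,b)
    return np.array(P)
PT=pts()
def box(p,x0,x1,z0,z1):
    dx=np.maximum(x0-p[:,0],p[:,0]-x1); dz=np.maximum(z0-p[:,1],p[:,1]-z1)
    return np.where((dx>0)&(dz>0),np.hypot(dx,dz),np.maximum(dx,dz)).min()
def clear(x,z,phi,fl=True):
    a=np.radians(phi); q=np.c_[x+PT[:,0]*np.cos(a)-PT[:,1]*np.sin(a), z+PT[:,0]*np.sin(a)+PT[:,1]*np.cos(a)]
    return min(box(q,-200,-46,34,38),box(q,46,200,34,38),box(q,-200,-94,-50,38),box(q,60,200,-50,38),q[:,1].min() if fl else 99)
if __name__=='__main__':
    for phi in (40,35,32,30,28,26,24,22,20,16,12,8,4,0):
        best=[]
        for z in range(0,100,4):
            r=max((clear(x,z,phi),x) for x in range(-80,40,2)); best.append('%d:%d@%d'%(z,round(r[0]),r[1]) if r[0]>0 else '%d:-'%z)
        print(phi,' '.join(best))
E
python3 pl.py
```

```text
dist 458.5 deg 52.6
[0.0, 0.0, -0.117, 0.264, -0.14, 0.064]
[0.0, 0.0, -0.117, 0.276, -0.115, 0.064]
[0.0, 0.0, -0.117, 0.285, -0.089, 0.064]
[0.0, 0.0, -0.117, 0.292, -0.063, 0.064]
[0.0, 0.0, -0.117, 0.297, -0.036, 0.064]
[0.0, 0.0, -0.117, 0.299, -0.008, 0.064]
[0.0, 0.0, -0.117, 0.298, 0.019, 0.064]
[0.0, 0.0, -0.117, 0.295, 0.046, 0.064]
[0.0, 0.0, -0.117, 0.29, 0.073, 0.064]
[0.0, 0.0, -0.117, 0.282, 0.099, 0.063]
40 0:- 4:- 8:- 12:- 16:- 20:- 24:- 28:- 32:- 36:- 40:1@38 44:5@38 48:9@38 52:13@38 56:17@38 60:21@38 64:25@36 68:29@34 72:32@36 76:34@38 80:35@38 84:36@38 88:38@38 92:40@38 96:42@38
35 0:- 4:- 8:- 12:- 16:- 20:- 24:- 28:- 32:- 36:2@38 40:6@38 44:10@36 48:14@36 52:18@34 56:22@34 60:26@32 64:27@34 68:29@36 72:32@38 76:33@38 80:34@38 84:35@38 88:38@38 92:40@38 96:42@38
32 0:- 4:- 8:- 12:- 16:- 20:- 24:- 28:- 32:0@36 36:4@34 40:8@32 44:12@32 48:16@30 52:20@30 56:23@32 60:25@34 64:27@36 68:30@38 72:31@38 76:32@38 80:34@38 84:36@38 88:38@38 92:40@38 96:42@38
30 0:- 4:- 8:- 12:- 16:- 20:- 24:- 28:- 32:2@30 36:6@30 40:10@28 44:14@28 48:18@26 52:20@28 56:23@32 60:25@34 64:27@3
[... 1373 characters left out ...]
6 64:27@38 68:31@38 72:33@38 76:36@38 80:39@38 84:42@38 88:45@38 92:49@38 96:52@38
8 0:- 4:- 8:- 12:4@-4 16:7@-18 20:5@-18 24:6@-20 28:4@-18 32:1@-6 36:2@18 40:6@20 44:9@24 48:13@26 52:16@30 56:20@32 60:23@34 64:27@36 68:31@36 72:35@38 76:39@38 80:42@38 84:45@38 88:48@38 92:52@38 96:55@38
4 0:- 4:- 8:4@-4 12:8@-8 16:8@-18 20:7@-20 24:6@-20 28:2@-16 32:- 36:0@16 40:4@18 44:8@22 48:12@24 52:15@26 56:19@28 60:23@30 64:27@30 68:31@32 72:35@32 76:39@34 80:43@34 84:47@36 88:51@36 92:55@36 96:58@38
0 0:- 4:4@-4 8:8@-8 12:12@-12 16:12@-12 20:8@-8 24:4@-4 28:- 32:- 36:- 40:2@38 44:6@38 48:10@38 52:14@38 56:18@38 60:22@38 64:26@38 68:30@38 72:34@38 76:38@38 80:42@38 84:46@38 88:50@38 92:54@38 96:58@38
```

send_rows:
  deltas:
    - [[0,0,-0.117,0.264,-0.14,0.064,1],[0,0,-0.117,0.276,-0.115,0.064,1],[0,0,-0.117,0.285,-0.089,0.064,1],[0,0,-0.117,0.292,-0.063,0.064,1],[0,0,-0.117,0.297,-0.036,0.064,1],[0,0,-0.117,0.299,-0.008,0.064,1],[0,0,-0.117,0.298,0.019,0.064,1],[0,0,-0.117,0.295,0.046,0.064,1],[0,0,-0.117,0.29,0.073,0.064,1],[0,0,-0.117,0.282,0.099,0.064,1]]

```text
t: 1.1
tool_pos: [512.9, -163.9, 159.6]
orientation: [-0.0, 0.779, 0.627, -0.0]
force: [-0.2, -0.8, -0.1]
width: 0.996
```

```bash
python3 - <<'E'
from h import *
stat(); snap('side','side1.png'); snap('top','top1.png'); stat()
plan([512.5,-165,96],Rt(-12.7),3)
for f in('side1.png','top1.png'):
    s=load(f); print(f,proj(s,[[512.5,-165,97],[512.5,-165,135]]).round(1).tolist())
a=cv2.imread('pics/top1.png')[150:300,280:440]; b=cv2.imread('pics/side1.png')[120:270,260:420]
cv2.imwrite('pics/z5.png',cv2.resize(np.hstack([a,b]),None,fx=2.5,fy=2.5,interpolation=cv2.INTER_CUBIC))
E
```

```text
t 1.1 p [ 512.9 -163.9  159.6] yawy -12.39 z [-0.001  0.    -1.   ] F [-0.2 -0.8 -0.1] w 0.996 j [-0.47  0.23  1.73 -0.    1.19 -0.25]
t 1.2 p [ 513.4 -160.8  158.3] yawy -12.19 z [-0.002  0.003 -1.   ] F [-0.5 -0.1 -0.9] w 0.997 j [-0.47  0.23  1.73  0.    1.19 -0.25]
dist 62.5 deg 0.6
[-0.001, -0.001, 0.004, -0.01, 0.0, 0.138]
[-0.001, -0.001, 0.004, -0.01, 0.0, 0.138]
[-0.001, -0.001, 0.004, -0.01, 0.0, 0.139]
side1.png [[333.1, 195.8], [333.9, 182.5]]
top1.png [[377.5, 227.9], [380.3, 222.6]]
```

View pics/z5.png

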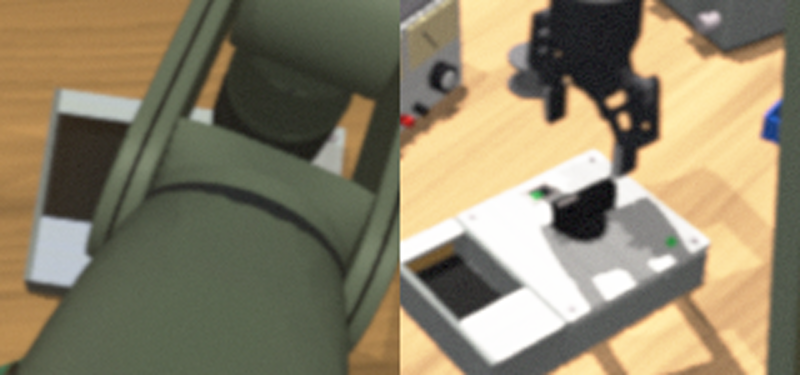

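The side view shows the open jaws straddling the bar knob, which sits at about (333,200). The top view is blocked by the arm. Lowering.

send_rows:
  deltas:
    - [[0,0,0.012,-0.03,0,0.138,1],[0,0,0,0,0,0.138,1],[0,0,0,0,0,0.138,1],[0,0,0,0,0,0,1]]

```text
t: 1.6
tool_pos: [508.3, -169.3, 94.9]
orientation: [-0.004, 0.784, 0.621, -0.002]
force: [-0.5, -0.7, -0.8]
width: 0.998
```

```bash
python3 - <<'E'
from h import *
stat(); plan([512.5,-165,96],Rt(-12.7),1)
E
```

```text
t 1.6 p [ 508.3 -169.3   94.9] yawy -13.2 z [-0.007  0.003 -1.   ] F [-0.5 -0.7 -0.8] w 0.998 j [-0.48  0.32  1.77 -0.    1.06 -0.25]
dist 6.1 deg 0.7
[-0.01, -0.002, -0.011, 0.034, 0.021, -0.007]
```

send_rows:
  deltas:
    - [[0,0,0,0.01,0.02,0,1],[0,0,0,0,0,0,1]]

```text
t: 1.8
tool_pos: [515.9, -170.1, 99.6]
orientation: [0.001, 0.784, 0.621, 0.001]
force: [0.8, 0.2, -0.2]
width: 1.001
```

```bash
python3 - <<'E'
from h import *
stat(); plan([512.5,-165,96],Rt(-12.7),1)
E
```

```text
t 1.8 p [ 515.9 -170.1   99.6] yawy -13.18 z [ 0.003 -0.001 -1.   ] F [ 0.8  0.2 -0.2] w 1.001 j [-0.48  0.32  1.75  0.    1.06 -0.25]
dist 7.1 deg 0.5
[0.003, 0.001, -0.011, 0.028, -0.03, 0.024]
```

```bash
python3 - <<'E'
from h import *
for i in range(6):
    robot.snapshot('side'); p,r,s=cur(); print(round(s['t'],2),p.round(1),np.round(s['joints'],4),np.round(s['joint_vel'],3))
E
```

```text
1.85 [ 515.8 -170.1   99.7] [-4.7790e-01  3.2070e-01  1.7543e+00 -1.0000e-04  1.0635e+00 -2.4810e-01] [ 0.001 -0.005  0.004 -0.001  0.001 -0.001]
1.9 [ 515.7 -170.    99.7] [-4.7780e-01  3.2060e-01  1.7546e+00 -1.0000e-04  1.0635e+00 -2.4810e-01] [ 0.002 -0.     0.009  0.001 -0.001  0.   ]
1.95 [ 515.5 -169.9   99.5] [-4.7780e-01  3.2070e-01  1.7550e+00 -1.0000e-04  1.0635e+00 -2.4810e-01] [ 0.002  0.001  0.006  0.001 -0.002 -0.   ]
2.0 [ 515.3 -169.7   99.3] [-0.4777  0.3208  1.7553 -0.      1.0634 -0.2481] [ 0.     0.001  0.007 -0.    -0.002  0.001]
2.05 [ 515.1 -169.6   99.1] [-0.4777  0.321   1.7557 -0.      1.0634 -0.2481] [ 0.001  0.004  0.007  0.    -0.001 -0.001]
2.1 [ 515.  -169.5   98.9] [-0.4776  0.3212  1.7559 -0.      1.0633 -0.2482] [ 0.     0.003  0.005  0.001 -0.002  0.   ]
```

```bash
cat > cmd.py <<'E'
# integrate commanded pose from rows (dry bookkeeping)
from h import *
import json,sys
def integ(rows,p,r,mode):
    for w in rows:
        tr=R.from_rotvec(np.array(w[:3])*np.pi/4); d=np.array(w[3:6])*150
        if mode=='pre': p=p+r.apply(d); r=r*tr
        else: r=r*tr; p=p+r.apply(d)
    return p,r
E
python3 - <<'E'
from cmd import *
E
mv cmd.py bk.py; python3 - <<'E'
from bk import *
rows=[[0,0,-0.117,a,b,.064] for a,b in [(.264,-.14),(.276,-.115),(.285,-.089),(.292,-.063),(.297,-.036),(.299,-.008),(.298,.019),(.295,.046),(.29,.073),(.282,.099)]]
rows+=[[0,0,.012,-.03,0,.138],[0,0,0,0,0,.138],[0,0,0,0,0,.138],[0,0,0,.01,.02,0]]
for m in('pre','post'):
    p,r=integ(rows,np.array([240.63,-522.231,256.282]),Rt(-65.3),m); y=r.apply([0,1,0]); print(m,p.round(1),np.degrees(np.arctan2(y[1],y[0])).round(2))
E
```

```text
pre [ 514.9 -169.5   98.2] -13.19
post [ 481.  -146.    98.2] -13.19
```

```bash
cat >> bk.py <<'E'
F='cmd.json'
def save(p,r): json.dump([list(p),list(r.as_quat())],open(F,'w'))
def get(): a=json.load(open(F)); return np.array(a[0]),R.from_quat(a[1])
def sent(rows):
    p,r=integ(rows,*get(),'pre'); save(p,r); 
    y=r.apply([0,1,0]); z=r.apply([0,0,1]); print('cmd',p.round(1),'yawy',np.degrees(np.arctan2(y[1],y[0])).round(2),'z',z.round(3))
def cplan(tp,tR,n): plan(tp,tR,n,start=get())
E
python3 - <<'E'
from bk import *
rows=[[0,0,-0.117,a,b,.064] for a,b in [(.264,-.14),(.276,-.115),(.285,-.089),(.292,-.063),(.297,-.036),(.299,-.008),(.298,.019),(.295,.046),(.29,.073),(.282,.099)]]
rows+=[[0,0,.012,-.03,0,.138],[0,0,0,0,0,.138],[0,0,0,0,0,.138],[0,0,0,.01,.02,0]]
save(*integ(rows,np.array([240.63,-522.231,256.282]),Rt(-65.3),'pre'))
cplan([513,-165,95.5],Rt(-12.7),1)
E
```

```text
dist 5.6 deg 0.5
[0.0, 0.0, -0.011, 0.026, -0.019, 0.018]
```

send_rows:
  deltas:
    - [[0,0,-0.011,0.026,-0.019,0.018,1],[0,0,0,0,0,0,1],[0,0,0,0,0,0,1],[0,0,0,0,0,0,-1],[0,0,0,0,0,0,-1],[0,0,0,0,0,0,-1],[0,0,0,0,0,0,-1],[0,0,0,0,0,0,-1]]

```text
t: 2.9
tool_pos: [512.1, -164.9, 95.7]
orientation: [-0.001, 0.781, 0.625, -0.001]
force: [-2.6, 1.1, -0.6]
width: 0.175
```

```bash
python3 - <<'E'
from bk import *
sent([[0,0,-0.011,.026,-.019,.018]]); stat()
E
```

```text
cmd [ 513.  -165.1   95.5] yawy -12.69 z [ 0.  0. -1.]
t 2.9 p [ 512.1 -164.9   95.7] yawy -12.64 z [-0.002  0.    -1.   ] F [-2.6  1.1 -0.6] w 0.175 j [-0.47  0.32  1.77 -0.    1.06 -0.25]
```

send_rows:
  deltas:
    - [[0,0,0,0,-0.006,0,-1],[0,0,0.132,0,0,0,-1],[0,0,0.132,0,0,0,-1],[0,0,0.132,0,0,0,-1],[0,0,0.132,0,0,0,-1],[0,0,0.132,0,0,0,-1],[0,0,0.132,0,0,0,-1],[0,0,0.132,0,0,0,-1],[0,0,0.132,0,0,0,-1],[0,0,0.132,0,0,0,-1]]

```text
t: 3.9
tool_pos: [511.7, -164.6, 95.7]
orientation: [-0.0, 0.979, 0.205, -0.0]
force: [-1.0, 1.3, 1.9]
width: 0.174
```

send_rows:
  deltas:
    - [[0,0,0.132,0,0,0,-1],[0,0,0.132,0,0,0,-1],[0,0,0.132,0,0,0,-1],[0,0,0.132,0,0,0,-1],[0,0,0.132,0,0,0,-1],[0,0,0.125,0,0,0,-1],[0,0,0,0,0,0,-1],[0,0,0,0,0,0,-1],[0,0,0,0,0,0,-1]]

```text
t: 4.8
tool_pos: [511.7, -164.4, 95.7]
orientation: [-0.0, 0.995, -0.099, -0.0]
force: [-2.7, 1.6, 5.0]
width: 0.177
```

```bash
python3 - <<'E'
from bk import *
sent([[0,0,0,0,-.006,0]]+[[0,0,.132,0,0,0]]*14+[[0,0,.125,0,0,0]]); stat()
s=snap('side','side2.png'); b=cv2.imread('pics/side2.png')[120:270,260:420]
cv2.imwrite('pics/z6.png',cv2.resize(b,None,fx=4,fy=4,interpolation=cv2.INTER_CUBIC))
E
```

```text
cmd [ 512.1 -164.9   95.5] yawy -101.48 z [ 0.  0. -1.]
t 4.8 p [ 511.7 -164.4   95.7] yawy -101.36 z [-0.     0.001 -1.   ] F [-2.7  1.6  5. ] w 0.177 j [-0.47  0.32  1.77  0.    1.06  1.3 ]
```

View pics/z6.png

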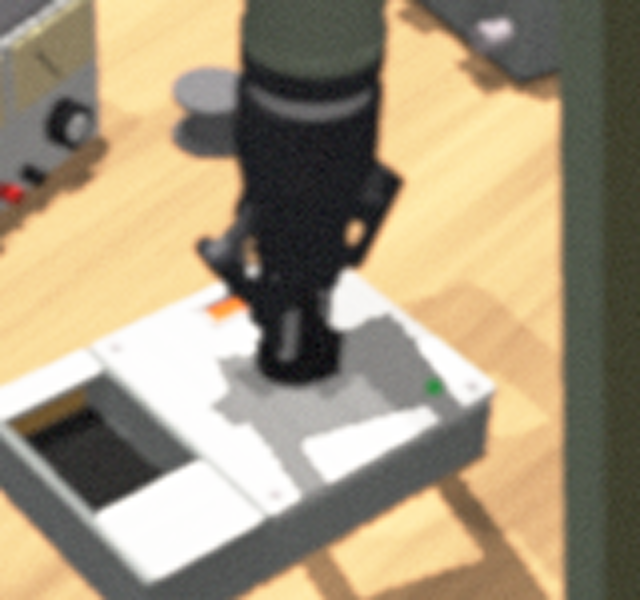

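The window now shows orange, at about (225,308) in the crop. I'll release, rise and go over to the module.

```bash
python3 - <<'E'
from bk import *
rows=[[0,0,0,0,0,-.1]]+[[0,0,0,0,0,-.25]]*3
sent(rows); 
cplan([444.2,220.2,185],Rt(-98.7),12)
E
```

```text
cmd [ 512.1 -164.9  223. ] yawy -101.48 z [ 0.  0. -1.]
dist 392.9 deg 2.8
[0.0, 0.0, -0.005, -0.08, -0.202, 0.021]
[0.0, 0.0, -0.005, -0.079, -0.202, 0.021]
[0.0, 0.0, -0.005, -0.078, -0.203, 0.021]
[0.0, 0.0, -0.005, -0.077, -0.203, 0.021]
[0.0, 0.0, -0.005, -0.076, -0.203, 0.021]
[0.0, 0.0, -0.005, -0.075, -0.204, 0.021]
[0.0, 0.0, -0.005, -0.075, -0.204, 0.021]
[0.0, 0.0, -0.005, -0.074, -0.204, 0.021]
[0.0, 0.0, -0.005, -0.073, -0.205, 0.021]
[0.0, 0.0, -0.005, -0.072, -0.205, 0.021]
[0.0, 0.0, -0.005, -0.071, -0.205, 0.021]
[0.0, 0.0, -0.005, -0.07, -0.205, 0.021]
```

send_rows:
  deltas:
    - [[0,0,0,0,0,0,1],[0,0,0,0,0,0,1],[0,0,0,0,0,0,1],[0,0,0,0,0,0,1],[0,0,0,0,0,-0.1,1],[0,0,0,0,0,-0.25,1],[0,0,0,0,0,-0.25,1],[0,0,0,0,0,-0.25,1]]

```text
t: 5.65
tool_pos: [511.6, -164.7, 224.0]
orientation: [-0.0, 0.995, -0.1, -0.0]
force: [1.3, -1.1, -0.4]
width: 0.996
```

send_rows:
  deltas:
    - [[0,0,-0.005,-0.08,-0.202,0.021,1],[0,0,-0.005,-0.079,-0.202,0.021,1],[0,0,-0.005,-0.078,-0.203,0.021,1],[0,0,-0.005,-0.077,-0.203,0.021,1],[0,0,-0.005,-0.076,-0.203,0.021,1],[0,0,-0.005,-0.075,-0.204,0.021,1],[0,0,-0.005,-0.075,-0.204,0.021,1],[0,0,-0.005,-0.074,-0.204,0.021,1],[0,0,-0.005,-0.073,-0.205,0.021,1],[0,0,-0.005,-0.072,-0.205,0.021,1]]

```text
t: 6.65
tool_pos: [454.9, 157.4, 191.5]
orientation: [-0.0, 0.997, -0.08, 0.0]
force: [0.3, -0.1, 0.6]
width: 0.996
```

send_rows:
  deltas:
    - [[0,0,-0.005,-0.071,-0.205,0.021,1],[0,0,-0.005,-0.07,-0.205,0.021,1],[0,0,0,0,0,0,1],[0,0,0,0,0,0,1],[0,0,0,0,0,0,1]]

```text
t: 7.15
tool_pos: [444.3, 219.5, 185.2]
orientation: [0.0, 0.997, -0.076, 0.0]
force: [0.2, -0.6, -0.1]
width: 0.999
```

```bash
python3 - <<'E'
from bk import *
A=[-.08,-.079,-.078,-.077,-.076,-.075,-.075,-.074,-.073,-.072,-.071,-.07];B=[-.202]*2+[-.203]*3+[-.204]*3+[-.205]*4
sent([[0,0,-.005,a,b,.021] for a,b in zip(A,B)]); stat()
s=snap('side','side3.png'); t=snap('top','top3.png')
a=cv2.imread('pics/top3.png'); b=cv2.imread('pics/side3.png')
cv2.imwrite('pics/z7.png',np.hstack([cv2.resize(a[200:320,130:290],None,fx=2.5,fy=2.5),cv2.resize(b[240:400,130:290],None,fx=2.5,fy=2.5)[:300]]))
cv2.imwrite('pics/z8.png',cv2.resize(a[180:290,285:425],None,fx=5,fy=5,interpolation=cv2.INTER_CUBIC))
cplan([444.2,220.2,100],Rt(-98.7),5)
E
```

```text
cmd [444.5 220.1 185.2] yawy -98.78 z [ 0.  0. -1.]
t 7.15 p [444.3 219.5 185.2] yawy -98.77 z [ 0. -0. -1.] F [ 0.2 -0.6 -0.1] w 0.999 j [ 0.28  0.11  1.81 -0.    1.22  2.01]
dist 85.2 deg 0.1
[0.0, 0.0, 0.0, 0.0, 0.0, 0.114]
[0.0, 0.0, 0.0, 0.0, 0.0, 0.114]
[0.0, 0.0, 0.0, 0.0, 0.0, 0.114]
[0.0, 0.0, 0.0, 0.0, 0.0, 0.114]
[0.0, 0.0, 0.0, 0.0, 0.0, 0.114]
```

View pics/z7.png

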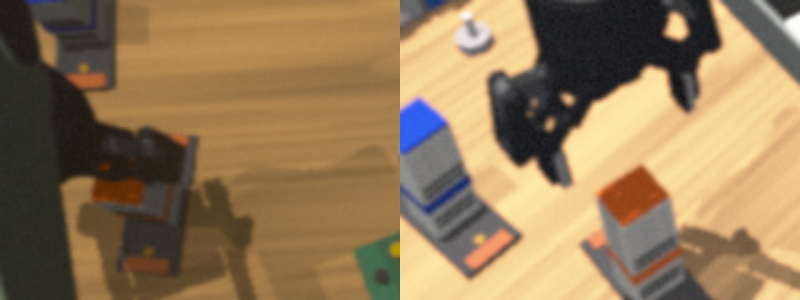

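View pics/z8.png

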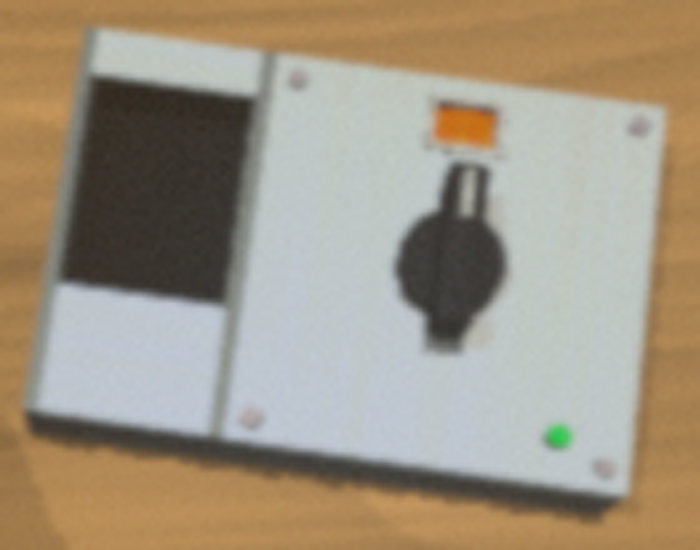

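The window is fully orange, at about (465,125) in the crop, and the jaws are above the orange module. Descending.

send_rows:
  deltas:
    - [[0,0,0,0,0,0.15,1],[0,0,0,0,0,0.15,1],[0,0,0,0,0,0.12,1],[0,0,0,0,0,0.1,1],[0,0,0,0,0,0.05,1],[0,0,0,0,0,0,1],[0,0,0,0,0,0,1],[0,0,0,0,0,0,1]]

```text
t: 8.05
tool_pos: [444.9, 220.3, 100.8]
orientation: [-0.0, 0.997, -0.076, 0.001]
force: [-1.6, 0.9, -0.0]
width: 1.002
```

```bash
python3 - <<'E'
from bk import *
sent([[0,0,0,0,0,.57]]); stat()
s=snap('side','side4.png')
b=cv2.imread('pics/side4.png')
cv2.imwrite('pics/z9.png',cv2.resize(b[240:400,130:290],None,fx=3.7,fy=3.7))
E
```

```text
cmd [444.5 220.1  99.7] yawy -98.78 z [ 0.  0. -1.]
t 8.05 p [444.9 220.3 100.8] yawy -98.76 z [ 0.002  0.001 -1.   ] F [-1.6  0.9 -0. ] w 1.002 j [0.29 0.23 1.87 0.   1.04 2.01]
```

View pics/z9.png

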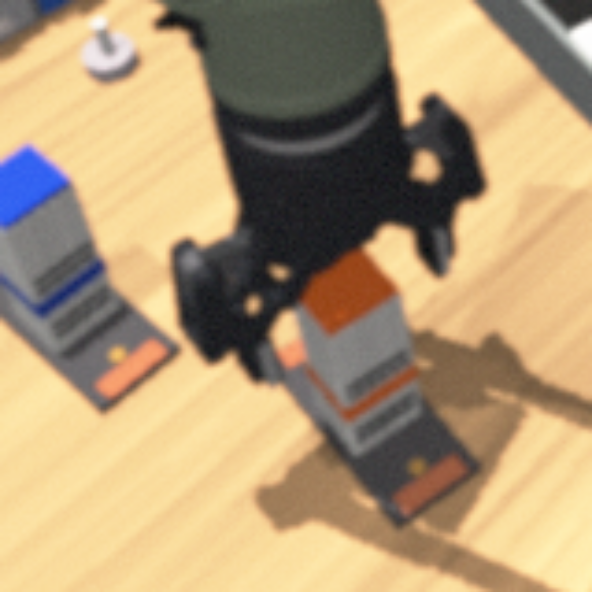

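```bash
python3 - <<'E'
from bk import *
s=load('side4.png')
q=proj(s,[[444.2,220.2,88],[444.2,220.2,114],[444.2,220.2,75]]); print(((q-[130,240])*3.7).round())
E
```

```text
[[349. 316.]
 [343. 283.]
 [353. 331.]]
```

Jaws straddle the block, and the tip midpoint at (352,312) in the crop matches the projected axis within about 2 mm. Closing.

send_rows:
  deltas:
    - [[0,0,0,0,0,0,-1],[0,0,0,0,0,0,-1],[0,0,0,0,0,0,-1],[0,0,0,0,0,0,-1],[0,0,0,0,0,0,-1],[0,0,0,0,0,0,-1]]

```text
t: 8.7
tool_pos: [444.3, 220.6, 100.1]
orientation: [-0.0, 0.997, -0.076, 0.0]
force: [0.1, 1.5, 3.4]
width: 0.462
```

```bash
python3 - <<'E'
from bk import *
stat()
E
cat > path.py <<'E'
from pl import *
import heapq
# max-clearance-weighted path in (x,z,phi)
X=range(-40,45,2);Z=range(0,76,2);PH=range(0,35,2)
C={}
def c(k):
    if k not in C: C[k]=clear(k[0],k[1] if k[1]>0 else 0.0,k[2],fl=True)
    return C[k]
st=(28,64,28) ; goal=(-18,4,0)
for st in [(28,60,28)]:
    D={st:0};pr={};h=[(0,st)]
    while h:
        d,k=heapq.heappop(h)
        if k==goal: break
        if d>D[k]: continue
        for a in(-2,0,2):
            for b in(-2,0,2):
                for e in(-2,0,2):
                    n=(k[0]+a,k[1]+b,k[2]+e)
                    if n==k or n[0]not in X or n[1] not in Z or n[2] not in PH: continue
                    cc=c(n)
                    if cc<=1: continue
                    w=(abs(a)+abs(b)+1.5*abs(e))*(1+(10/cc)**3)
                    if d+w<D.get(n,1e18): D[n]=d+w;pr[n]=k;heapq.heappush(h,(d+w,n))
    P=[goal]
    while P[-1]!=st:P.append(pr[P[-1]])
    P.reverse()
    for k in P: print(k,round(c(k),1))
E
python3 path.py
```

```text
t 8.7 p [444.3 220.6 100.1] yawy -98.74 z [ 0.001  0.001 -1.   ] F [0.1 1.5 3.4] w 0.462 j [0.29 0.23 1.87 0.   1.04 2.01]
(28, 60, 28) 18.2
(28, 58, 28) 18.2
(28, 56, 28) 18.2
(28, 54, 28) 18.4
(28, 52, 28) 18.8
(28, 50, 28) 19.0
(26, 48, 28) 18.2
(24, 46, 28) 17.4
(22, 46, 28) 16.3
(22, 44, 28) 15.8
(22, 44, 26) 15.8
(20, 42, 26) 15.0
(18, 42, 26) 14.9
(16, 42, 26) 14.0
(14, 40, 26) 13.7
(12, 40, 26) 13.7
(12, 38, 24) 13.6
(10, 38, 24) 13.1
(8, 36, 22) 12.4
(6, 36, 22) 11.6
(4, 34, 22) 11.5
(2, 34, 22) 11.5
(0, 34, 22) 11.2
(-2, 32, 20) 10.8
(-4, 32, 20) 10.2
(-6, 32, 20) 9.6
(-6, 30, 20) 9.5
(-8, 30, 20) 9.5
(-10, 30, 20) 9.5
(-12, 30, 20) 9.4
(-14, 28, 18) 9.0
(-16, 28, 16) 7.8
(-18, 28, 14) 6.6
(-18, 26, 14) 6.3
(-18, 24, 14) 5.8
(-18, 22, 14) 5.3
(-18, 20, 12) 5.5
(-18, 18, 10) 5.8
(-18, 16, 8) 6.6
(-18, 16, 6) 7.6
(-18, 16, 4) 8.4
(-18, 16, 2) 9.2
(-18, 14, 0) 10.0
(-18, 12, 0) 10.0
(-18, 10, 0) 10.0
(-18, 8, 0) 8.0
(-18, 6, 0) 6.0
(-18, 4, 0) 4.0
```

Gripped at a width of 39 mm. Lifting, then travelling to a tilted hover above the opening.

```bash
cat >> bk.py <<'E'
O=np.array([552.8,-47.2]); TH=-11.5; L=100.1; DX=0.0  # DX: module axis offset along tool x from TCP
def mod(x,z,phi,y=0):
    a=np.radians(TH); f=np.radians(phi)
    B=np.r_[O+np.array([np.cos(a)*x-np.sin(a)*y,np.sin(a)*x+np.cos(a)*y]),15+z]
    Rr=Rt(TH-90,phi); return B-Rr.apply([DX,0,L]),Rr
def where():
    p,r,st=cur(); a=np.radians(TH); z=r.apply([0,0,1]); phi=np.degrees(np.arctan2(z[0]*np.cos(a)+z[1]*np.sin(a),-z[2]))
    B=p+r.apply([DX,0,L]); d=B[:2]-O; print('base x %.1f y %.1f z %.1f phi %.2f'%(d@[np.cos(a),np.sin(a)],d@[-np.sin(a),np.cos(a)],B[2]-15,phi),'side',np.round(z@np.array([-np.sin(a),np.cos(a),0]),3))
E
python3 - <<'E'
from bk import *
sent([[0,0,0,0,0,-.8]])
cplan(*mod(28,105,28),12)
E
```

```text
cmd [444.5 220.1 219.7] yawy -98.78 z [ 0.  0. -1.]
dist 278.6 deg 28.1
[-0.001, 0.052, 0.005, 0.072, 0.137, 0.006]
[-0.001, 0.052, 0.005, 0.072, 0.137, 0.009]
[-0.001, 0.052, 0.005, 0.072, 0.136, 0.012]
[-0.001, 0.052, 0.005, 0.072, 0.136, 0.015]
[-0.001, 0.052, 0.005, 0.072, 0.136, 0.019]
[-0.001, 0.052, 0.005, 0.071, 0.136, 0.022]
[-0.001, 0.052, 0.005, 0.071, 0.135, 0.025]
[-0.001, 0.052, 0.005, 0.07, 0.135, 0.028]
[-0.001, 0.052, 0.005, 0.07, 0.135, 0.031]
[-0.001, 0.052, 0.005, 0.069, 0.134, 0.034]
[-0.001, 0.052, 0.005, 0.068, 0.134, 0.036]
[-0.001, 0.052, 0.005, 0.067, 0.134, 0.039]
```

send_rows:
  deltas:
    - [[0,0,0,0,0,-0.05,-1],[0,0,0,0,0,-0.15,-1],[0,0,0,0,0,-0.2,-1],[0,0,0,0,0,-0.2,-1],[0,0,0,0,0,-0.2,-1]]

```text
t: 9.2
tool_pos: [442.4, 219.6, 219.4]
orientation: [0.001, 0.997, -0.076, -0.002]
force: [0.5, 0.8, -5.1]
width: 0.461
```

send_rows:
  deltas:
    - [[-0.001,0.052,0.005,0.072,0.137,0.006,-1],[-0.001,0.052,0.005,0.072,0.137,0.009,-1],[-0.001,0.052,0.005,0.072,0.136,0.012,-1],[-0.001,0.052,0.005,0.072,0.136,0.015,-1],[-0.001,0.052,0.005,0.072,0.136,0.019,-1],[-0.001,0.052,0.005,0.071,0.136,0.022,-1],[-0.001,0.052,0.005,0.071,0.135,0.025,-1],[-0.001,0.052,0.005,0.07,0.135,0.028,-1],[-0.001,0.052,0.005,0.07,0.135,0.031,-1],[-0.001,0.052,0.005,0.069,0.134,0.034,-1]]

```text
t: 10.2
tool_pos: [516.9, 0.1, 207.8]
orientation: [0.02, 0.975, -0.094, 0.2]
force: [0.2, 0.2, -4.9]
width: 0.46
```

send_rows:
  deltas:
    - [[-0.001,0.052,0.005,0.068,0.134,0.036,-1],[-0.001,0.052,0.005,0.067,0.134,0.039,-1],[0,0,0,0,0,0,-1],[0,0,0,0,0,0,-1],[0,0,0,0,0,0,-1],[0,0,0,0,0,0,-1]]

```text
t: 10.8
tool_pos: [533.5, -42.4, 207.7]
orientation: [0.023, 0.965, -0.097, 0.241]
force: [0.1, 0.2, -4.4]
width: 0.458
```

```bash
python3 - <<'E'
from bk import *
X=[.072]*5+[.071]*2+[.07]*2+[.069,.068,.067];Y=[.137]*2+[.136]*4+[.135]*3+[.134]*3;Zz=[.006,.009,.012,.015,.019,.022,.025,.028,.031,.034,.036,.039]
sent([[-.001,.052,.005,a,b,c] for a,b,c in zip(X,Y,Zz)]); stat(); where()
s=snap('side','side5.png'); t=snap('top','top5.png')
b=cv2.imread('pics/side5.png'); a=cv2.imread('pics/top5.png')
cv2.imwrite('pics/z10.png',np.hstack([cv2.resize(a[130:290,260:420],None,fx=2.5,fy=2.5,interpolation=cv2.INTER_CUBIC),cv2.resize(b[140:300,220:380],None,fx=2.5,fy=2.5,interpolation=cv2.INTER_CUBIC)]))
E
```

```text
cmd [534.3 -43.4 208.1] yawy -101.5 z [ 0.462 -0.092 -0.882]
t 10.8 p [533.5 -42.4 207.7] yawy -101.4 z [ 0.461 -0.091 -0.883] F [ 0.1  0.2 -4.4] w 0.458 j [-0.26 -0.09  2.03  0.05  0.71  1.49]
base x 27.1 y 1.2 z 104.4 phi 28.00 side 0.003
```

View pics/z10.png

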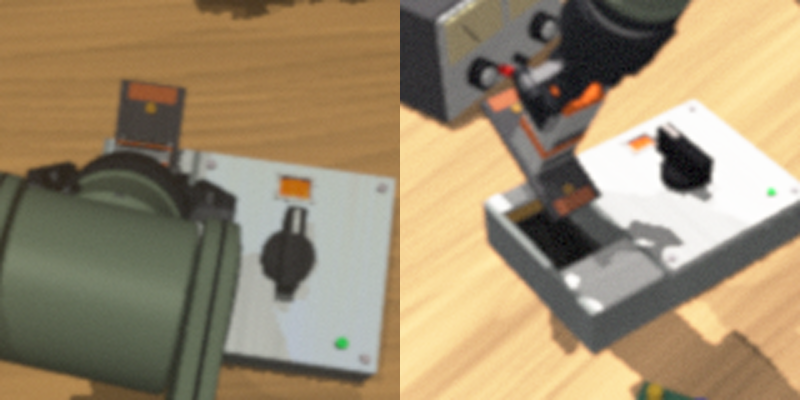

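The module hovers tilted the right way, with the foot's near end at about (580,205) and its far end at (155,85) in the crops. I'll check the foot corners against prediction.

```bash
python3 - <<'E'
from bk import *
p,r,_=cur(); B=p+r.apply([DX,0,L])
def W(mx,my,mz): return B+r.apply([mx,-my,-mz])
top=load('top5.png'); side=load('side5.png')
def Cr(q,o): return ((q-o+.5)*2.5-.5).round(1).tolist()
print('top far corners',Cr(proj(top,[W(60,25,6),W(60,-25,6),W(60,25,0),W(60,-25,0)]),[260,130]))
print('side near corners',Cr(proj(side,[W(-60,25,6),W(-60,-25,6),W(-60,25,0),W(-60,-25,0)]),[220,140]))
print('side far corners',Cr(proj(side,[W(60,25,6),W(60,-25,6)]),[220,140]))
a=np.radians(TH)
def T(x,y,z): return np.r_[O+[np.cos(a)*x-np.sin(a)*y,np.sin(a)*x+np.cos(a)*y],z]
print('opening side',Cr(proj(side,[T(46,35,53),T(-46,35,53),T(-46,-35,53)]),[220,140]))
for n,s,o,sh in (('top5.png',top,(260,130),1),('side5.png',side,(220,140),1)):
    im=cv2.imread('pics/'+n)
    c=im[140:180,290:340] if n[0]=='t' else im[150:250,245:325]
    cv2.imwrite('pics/zz_'+n,cv2.resize(c,None,fx=7 if n[0]=='s' else 12,fy=6 if n[0]=='s' else 12,interpolation=cv2.INTER_CUBIC))
    pts=proj(s,[W(60,25,6),W(60,-25,6),W(60,25,0),W(60,-25,0),W(-60,25,6),W(-60,-25,6),W(-60,25,0),W(-60,-25,0)]).round(1); print(n,pts.tolist())
E
```

```text
top far corners [[121.6, 81.7], [186.9, 90.2], [122.1, 81.1], [187.0, 89.5]]
side near corners [[154.2, 218.9], [202.4, 194.1], [152.5, 221.5], [200.4, 196.8]]
side far corners [[79.4, 101.1], [128.4, 79.3]]
opening side [[99.1, 211.6], [159.4, 272.1], [224.9, 236.6]]
top5.png [[308.3, 162.4], [334.5, 165.8], [308.6, 162.1], [334.5, 165.5], [301.1, 223.7], [326.3, 227.1], [301.4, 223.1], [326.4, 226.5]]
side5.png [[251.5, 180.1], [271.1, 171.4], [250.9, 181.4], [270.4, 172.7], [281.4, 227.3], [300.6, 217.3], [280.7, 228.3], [299.8, 218.4]]
```

View pics/zz_top5.png

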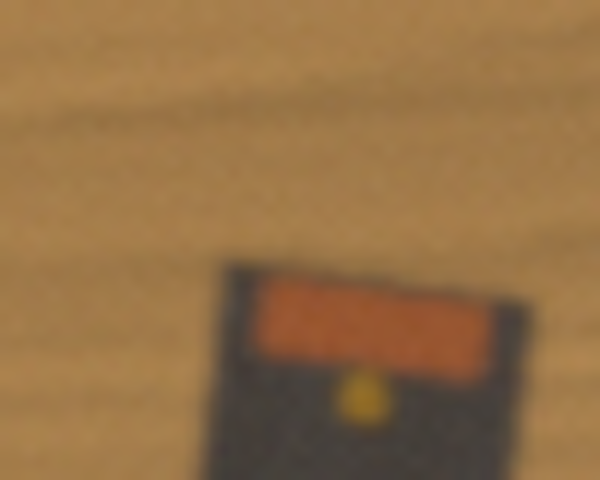

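View pics/zz_side5.png

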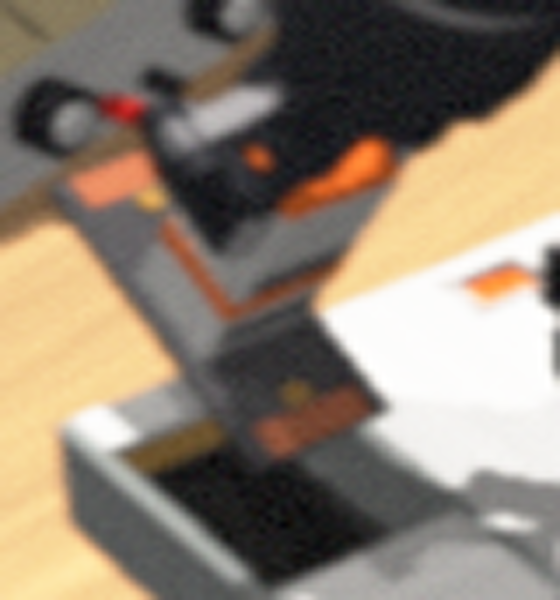

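Predicted and seen corners agree within about 1 px in both views. Planning the insertion rows.

```bash
cat >> bk.py <<'E'
def chain(wps):
    # wps: (x,z,phi,n) ; prints rows rounded, chained on the rounded command
    p,r=get(); out=[]
    for w in wps:
        n=w[3]; tp,tR=mod(*w[:3])
        for i in range(n):
            rv=(r.inv()*tR).as_rotvec()/(n-i); d=r.inv().apply(tp-p)/(n-i)
            row=list((rv/(np.pi/4)).round(3))+list((d/150).round(3)); row=[float(v)+0. for v in row]
            p,r=integ([row],p,r,'pre'); out.append(row)
    json.dump(out,open('rows.json','w'))
    for o in out: print([*o,-1],',',sep='')
def ok(): sent(json.load(open('rows.json')))
E
python3 - <<'E'
from bk import *
chain([(28,52,28,5),(22,44,26,2),(12,39,25,2),(0,34,22,2),(-12,30,20,2)])
E
```

```text
[-0.001, 0.0, 0.0, -0.033, 0.0, 0.062, -1],
[0.0, 0.0, 0.0, -0.033, 0.0, 0.062, -1],
[-0.001, -0.001, 0.0, -0.033, 0.0, 0.062, -1],
[0.0, 0.0, -0.001, -0.033, 0.0, 0.062, -1],
[-0.001, -0.001, 0.0, -0.034, 0.001, 0.062, -1],
[0.0, -0.022, 0.0, -0.018, 0.0, 0.014, -1],
[0.0, -0.022, 0.0, -0.019, 0.0, 0.015, -1],
[0.0, -0.011, 0.0, -0.031, 0.0, 0.0, -1],
[0.0, -0.011, 0.0, -0.032, 0.0, 0.001, -1],
[0.0, -0.034, 0.0, -0.026, 0.0, -0.001, -1],
[0.0, -0.033, 0.0, -0.025, 0.0, -0.001, -1],
[0.0, -0.022, 0.0, -0.031, 0.0, -0.002, -1],
[0.0, -0.023, 0.0, -0.03, 0.0, -0.002, -1],
```

send_rows:
  deltas:
    - [[-0.001,0,0,-0.033,0,0.062,-1],[0,0,0,-0.033,0,0.062,-1],[-0.001,-0.001,0,-0.033,0,0.062,-1],[0,0,-0.001,-0.033,0,0.062,-1],[-0.001,-0.001,0,-0.034,0.001,0.062,-1],[0,0,0,0,0,0,-1],[0,0,0,0,0,0,-1]]

```text
t: 11.6
tool_pos: [533.6, -43.2, 154.8]
orientation: [0.024, 0.966, -0.097, 0.24]
force: [-0.1, 0.6, -5.0]
width: 0.461
```

```bash
python3 - <<'E'
from bk import *
where(); stat()
E
```

```text
base x 27.3 y 0.1 z 51.4 phi 27.94 side -0.0
t 11.6 p [533.6 -43.2 154.8] yawy -101.49 z [ 0.459 -0.093 -0.883] F [-0.1  0.6 -5. ] w 0.461 j [-0.26  0.    2.08  0.05  0.57  1.48]
```

Tracking well and no contact so far. Continuing.

send_rows:
  deltas:
    - [[0,-0.022,0,-0.018,0,0.014,-1],[0,-0.022,0,-0.019,0,0.015,-1],[0,-0.011,0,-0.031,0,0,-1],[0,-0.011,0,-0.032,0,0.001,-1],[0,-0.034,0,-0.026,0,-0.001,-1],[0,-0.033,0,-0.025,0,-0.001,-1],[0,-0.022,0,-0.031,0,-0.002,-1],[0,-0.023,0,-0.03,0,-0.002,-1],[0,0,0,0,0,0,-1],[0,0,0,0,0,0,-1]]

```text
t: 12.6
tool_pos: [507.2, -37.8, 139.1]
orientation: [0.017, 0.98, -0.099, 0.173]
force: [0.1, 0.0, -4.3]
width: 0.457
```

```bash
python3 - <<'E'
from bk import *
ok(); where(); stat()
s=snap('side','side6.png'); b=cv2.imread('pics/side6.png')
cv2.imwrite('pics/z11.png',cv2.resize(b[150:290,235:375],None,fx=4,fy=4,interpolation=cv2.INTER_CUBIC))
chain([(-18,27,15,2),(-18,20,12,2),(-18,16,6,2),(-18,12,0,2),(-18,3,0,3)])
E
```

```text
cmd [507.5 -38.  139.1] yawy -101.53 z [ 0.335 -0.068 -0.94 ]
base x -12.3 y 0.1 z 30.0 phi 20.00 side -0.0
t 12.6 p [507.2 -37.8 139.1] yawy -101.48 z [ 0.335 -0.068 -0.94 ] F [ 0.1  0.  -4.3] w 0.457 j [-0.26  0.02  2.06  0.03  0.71  1.5 ]
[0.0, -0.055, 0.0, 0.007, 0.0, 0.004, -1],
[0.0, -0.056, -0.001, 0.007, 0.0, 0.003, -1],
[0.0, -0.033, 0.0, 0.011, 0.0, 0.023, -1],
[0.0, -0.033, 0.0, 0.012, 0.0, 0.023, -1],
[0.0, -0.067, 0.0, 0.032, 0.0, 0.015, -1],
[0.0, -0.067, 0.0, 0.033, 0.0, 0.013, -1],
[0.0, -0.067, 0.0, 0.034, 0.0, 0.015, -1],
[0.001, -0.066, 0.0, 0.034, 0.0, 0.013, -1],
[0.0, 0.0, 0.0, 0.0, 0.0, 0.02, -1],
[0.0, 0.0, 0.0, 0.0, 0.0, 0.02, -1],
[0.0, 0.0, 0.0, 0.0, 0.0, 0.02, -1],
```

View pics/z11.png

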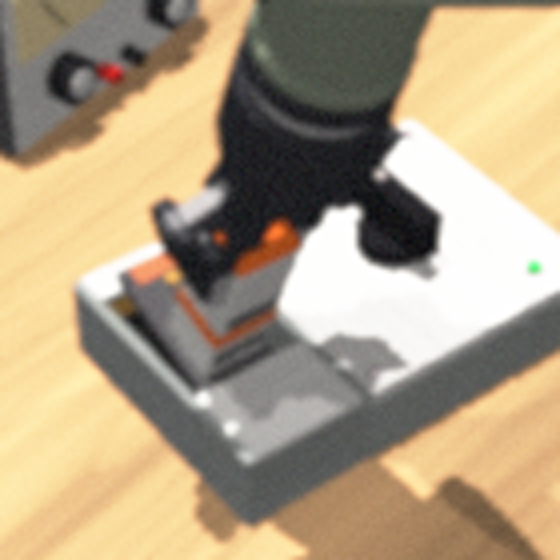

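The near end of the foot is under the near overhang, around (230,370), and there's no contact force. Righting it and lowering.

send_rows:
  deltas:
    - [[0,-0.055,0,0.007,0,0.004,-1],[0,-0.056,-0.001,0.007,0,0.003,-1],[0,-0.033,0,0.011,0,0.023,-1],[0,-0.033,0,0.012,0,0.023,-1],[0,0,0,0,0,0,-1],[0,-0.067,0,0.032,0,0.015,-1],[0,-0.067,0,0.033,0,0.013,-1],[0,0,0,0,0,0,-1]]

```text
t: 13.45
tool_pos: [526.4, -41.9, 130.8]
orientation: [0.006, 0.994, -0.1, 0.053]
force: [0.6, 0.2, -4.3]
width: 0.461
```

```bash
python3 - <<'E'
from bk import *
where(); stat()
E
```

```text
base x -16.2 y -0.1 z 16.3 phi 6.13 side -0.0
t 13.45 p [526.4 -41.9 130.8] yawy -101.45 z [ 0.105 -0.022 -0.994] F [ 0.6  0.2 -4.3] w 0.461 j [-0.25  0.19  1.85  0.01  1.    1.52]
```

send_rows:
  deltas:
    - [[0,-0.067,0,0.034,0,0.015,-1],[0.001,-0.066,0,0.034,0,0.013,-1],[0,0,0,0,0,0,-1],[0,0,0,0,0,0.02,-1],[0,0,0,0,0,0.02,-1],[0,0,0,0,0,0.02,-1],[0,0,0,0,0,0,-1],[0,0,0,0,0,0,-1],[0,0,0,0,0,0,-1]]

```text
t: 14.35
tool_pos: [534.9, -43.4, 118.3]
orientation: [-0.0, 0.995, -0.1, 0.0]
force: [-0.3, -0.6, -4.6]
width: 0.462
```

```bash
python3 - <<'E'
from bk import *
ok();where(); stat()
E
```

```text
cmd [535.2 -43.6 118.2] yawy -101.48 z [ 0.  0. -1.]
base x -18.2 y 0.2 z 3.2 phi 0.03 side 0.0
t 14.35 p [534.9 -43.4 118.3] yawy -101.44 z [ 0.001  0.    -1.   ] F [-0.3 -0.6 -4.6] w 0.462 j [-0.24  0.28  1.76  0.    1.1   1.53]
```

send_rows:
  deltas:
    - [[0,0,0,0,0,0.008,-1],[0,0,0,0,0,0.008,-1],[0,0,0,0,0,0.004,-1],[0,0,0,0,0,0,-1],[0,0,0,0,0,0,-1]]

```text
t: 14.85
tool_pos: [534.9, -43.4, 115.3]
orientation: [-0.0, 0.995, -0.1, 0.0]
force: [-1.4, 0.1, -3.0]
width: 0.461
```

```bash
python3 - <<'E'
from bk import *
sent([[0,0,0,0,0,.02]]);where(); stat()
E
```

```text
cmd [535.2 -43.6 115.2] yawy -101.48 z [ 0.  0. -1.]
base x -18.3 y 0.2 z 0.2 phi 0.01 side 0.0
t 14.85 p [534.9 -43.4 115.3] yawy -101.44 z [ 0.  0. -1.] F [-1.4  0.1 -3. ] w 0.461 j [-0.24  0.29  1.76  0.    1.09  1.53]
```

send_rows:
  deltas:
    - [[0,0,0,0.018,0,0,-1],[0,0,0,0.018,0,0,-1],[0,0,0,0.018,0,0,-1],[0,0,0,0.018,0,0,-1],[0,0,0,0.018,0,0,-1],[0,0,0,0,0,0,-1],[0,0,0,0,0,0,-1]]

```text
t: 15.55
tool_pos: [548.8, -46.3, 115.2]
orientation: [-0.0, 0.995, -0.1, 0.001]
force: [0.1, -0.4, -2.5]
width: 0.46
```

```bash
python3 - <<'E'
from bk import *
sent([[0,0,0,.09,0,0]]);where(); stat()
E
```

```text
cmd [548.4 -46.3 115.2] yawy -101.48 z [ 0.  0. -1.]
base x -4.0 y 0.1 z 0.1 phi 0.10 side 0.0
t 15.55 p [548.8 -46.3 115.2] yawy -101.44 z [ 0.002 -0.    -1.   ] F [ 0.1 -0.4 -2.5] w 0.46 j [-0.24  0.31  1.73  0.    1.1   1.53]
```

Now 0.75 mm steps, watching the force.

send_rows:
  deltas:
    - [[0,0,0,0.005,0,0,-1],[0,0,0,0.005,0,0,-1],[0,0,0,0.005,0,0,-1],[0,0,0,0,0,0,-1],[0,0,0,0,0,0,-1]]

```text
t: 16.05
tool_pos: [550.2, -46.5, 115.3]
orientation: [-0.0, 0.995, -0.1, -0.0]
force: [-2.8, 0.0, 0.5]
width: 0.462
```

send_rows:
  deltas:
    - [[0,0,0,0.005,0,0,-1],[0,0,0,0.005,0,0,-1],[0,0,0,0,0,0,-1],[0,0,0,0,0,0,-1]]

```text
t: 16.45
tool_pos: [551.9, -46.8, 115.2]
orientation: [-0.0, 0.995, -0.1, 0.0]
force: [-2.8, 0.8, 1.1]
width: 0.458
```

```bash
python3 - <<'E'
from bk import *
sent([[0,0,0,.025,0,0]]);where(); stat()
E
```

```text
cmd [552.1 -47.1 115.2] yawy -101.48 z [ 0.  0. -1.]
base x -0.9 y 0.2 z 0.1 phi 0.02 side 0.0
t 16.45 p [551.9 -46.8 115.2] yawy -101.44 z [ 0.  0. -1.] F [-2.8  0.8  1.1] w 0.458 j [-0.24  0.32  1.72  0.    1.1   1.53]
```

send_rows:
  deltas:
    - [[0,0,0,0.005,0,0,-1],[0,0,0,0.005,0,0,-1],[0,0,0,0,0,0,-1],[0,0,0,0,0,0,-1],[0,0,0,0,0,0,-1]]

```text
t: 16.95
tool_pos: [552.8, -47.0, 115.3]
orientation: [-0.0, 0.995, -0.1, -0.001]
force: [-5.2, 1.3, 3.4]
width: 0.46
```

send_rows:
  deltas:
    - [[0,0,0,0.005,0,0,-1],[0,0,0,0.005,0,0,-1],[0,0,0,0,0,0,-1],[0,0,0,0,0,0,-1],[0,0,0,0,0,0,-1]]

```text
t: 17.45
tool_pos: [553.2, -47.0, 115.5]
orientation: [-0.0, 0.995, -0.1, -0.002]
force: [-8.0, 2.7, 8.0]
width: 0.454
```

```bash
python3 - <<'E'
from bk import *
sent([[0,0,0,.02,0,0]]);where(); stat()
E
```

```text
cmd [555.  -47.6 115.2] yawy -101.48 z [ 0.  0. -1.]
base x -0.0 y 0.3 z 0.4 phi -0.23 side 0.0
t 17.45 p [553.2 -47.  115.5] yawy -101.44 z [-0.004  0.001 -1.   ] F [-8.   2.7  8. ] w 0.454 j [-0.24  0.32  1.71  0.    1.11  1.53]
```

Contact with the far wall: the command advanced 3 mm, the tool 1.3 mm, and estimated base x is 0.0. I'll relieve the load and look before releasing.

send_rows:
  deltas:
    - [[0,0,0,-0.008,0,0,-1],[0,0,0,0,0,0,-1],[0,0,0,0,0,0,-1]]

```text
t: 17.75
tool_pos: [552.9, -47.0, 115.4]
orientation: [-0.0, 0.995, -0.1, -0.001]
force: [-6.1, 1.7, 5.0]
width: 0.463
```

```bash
python3 - <<'E'
from bk import *
sent([[0,0,0,-.008,0,0]]);where(); stat()
s=snap('side','side7.png'); b=cv2.imread('pics/side7.png')
cv2.imwrite('pics/z12.png',cv2.resize(b[150:290,235:375],None,fx=4,fy=4,interpolation=cv2.INTER_CUBIC))
E
```

```text
cmd [553.9 -47.4 115.2] yawy -101.48 z [ 0.  0. -1.]
base x -0.1 y 0.3 z 0.3 phi -0.09 side 0.0
t 17.75 p [552.9 -47.  115.4] yawy -101.44 z [-0.002  0.001 -1.   ] F [-6.1  1.7  5. ] w 0.463 j [-0.24  0.32  1.71  0.    1.11  1.53]
```

View pics/z12.png

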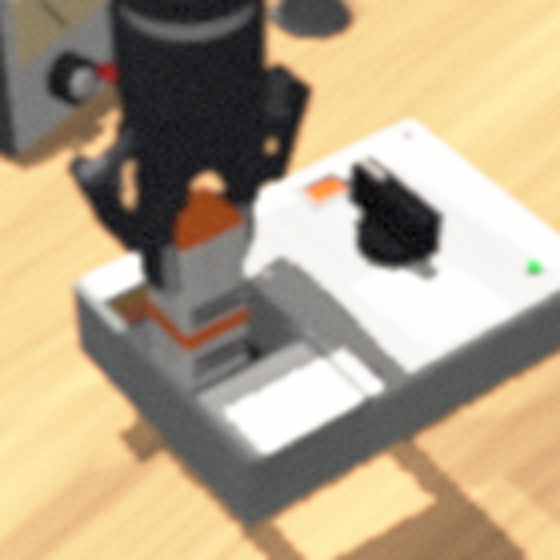

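It stands upright in the chamber. Release and withdraw.

send_rows:
  deltas:
    - [[0,0,0,0,0,0,0.3],[0,0,0,0,0,0,0.6],[0,0,0,0,0,0,1],[0,0,0,0,0,0,1],[0,0,0,0,0,0,1],[0,0,0,0,0,-0.1,1],[0,0,0,0,0,-0.2,1],[0,0,0,0,0,-0.25,1],[0,0,0,0,0,-0.25,1]]

```text
t: 18.7
tool_pos: [553.3, -47.2, 237.3]
orientation: [-0.0, 0.995, -0.1, 0.0]
force: [1.1, 0.1, -0.2]
width: 1.0
```

send_rows:
  deltas:
    - [[0,0,0,-0.2,0,-0.2,1],[0,0,0,-0.3,0,0,1],[0,0,0,-0.3,0,0,1],[0,0,0,0,0.3,0,1],[0,0,0,0,0.3,0,1],[0,0,0,0,0.3,0,1],[0,0,0,0,0.3,0,1],[0,0,0,0,0.3,0,1],[0,0,0,0,0,0,1],[0,0,0,0,0,0,1]]

```text
t: 19.7
tool_pos: [391.0, -244.8, 266.0]
orientation: [-0.0, 0.995, -0.101, 0.001]
force: [1.3, 1.1, 0.5]
width: 0.998
```

```bash
python3 - <<'E'
from bk import *
stat()
s=snap('side','side8.png'); b=cv2.imread('pics/side8.png'); t=snap('top','top8.png'); a=cv2.imread('pics/top8.png')
cv2.imwrite('pics/z13.png',np.hstack([cv2.resize(a[160:300,280:420],None,fx=2.8,fy=2.8,interpolation=cv2.INTER_CUBIC),cv2.resize(b[150:290,235:375],None,fx=2.8,fy=2.8,interpolation=cv2.INTER_CUBIC)]))
for n,s in(('top',t),('side',s)):
    hsv=cv2.cvtColor(s['pixels'],cv2.COLOR_RGB2HSV); m=cv2.inRange(hsv,(5,190,130),(20,255,255)); k,l,st,ce=cv2.connectedComponentsWithStats(m)
    for i in range(1,k):
        if st[i,4]>60:
            w=onz(s,*ce[i],129)[:2]-O; aa=np.radians(TH); print(n,ce[i].round(1),st[i,4],'local',(w@[np.cos(aa),np.sin(aa)]).round(1),(w@[-np.sin(aa),np.cos(aa)]).round(1))
E
```

```text
t 19.7 p [ 391.  -244.8  266. ] yawy -101.6 z [ 0.001  0.    -1.   ] F [1.3 1.1 0.5] w 0.998 j [-0.75 -0.05  1.8   0.    1.39  1.03]
top [315.7 205.8] 310 local 1.8 1.4
side [283.4 204.6] 137 local -3.3 2.1
```

View pics/z13.png

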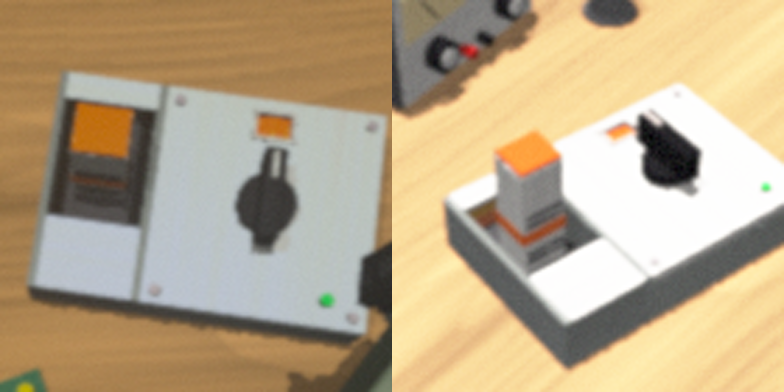

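View pics/top8.png

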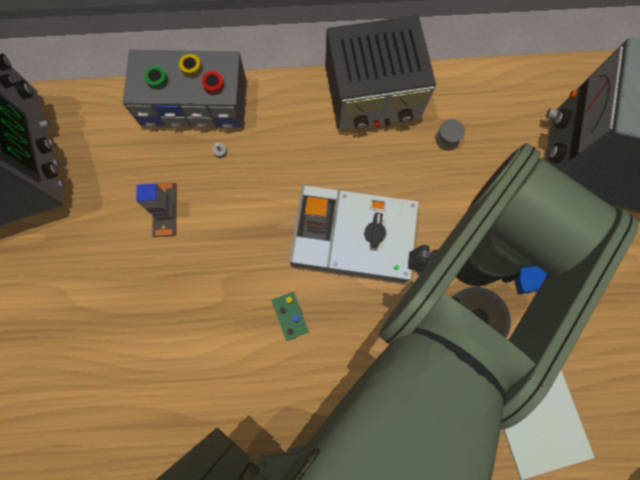

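```bash
python3 - <<'E'
from bk import *
aa=np.radians(TH)
for f in('side8.png','top8.png'):
    s=load(f); hsv=cv2.cvtColor(s['pixels'],cv2.COLOR_RGB2HSV); m=cv2.inRange(hsv,(5,130,120),(22,255,255)) if f[0]=='t' else cv2.inRange(hsv,(6,150,215),(22,255,255))
    k,l,st,ce=cv2.connectedComponentsWithStats(m)
    for i in range(1,k):
        if 100<st[i,4]<600 and abs(ce[i][0]-300)<25:
            c=max(cv2.findContours((l==i).astype(np.uint8),cv2.RETR_EXTERNAL,cv2.CHAIN_APPROX_NONE)[0],key=cv2.contourArea)[:,0]
            P=np.array([onz(s,*q,129)[:2] for q in c],np.float32); r=cv2.minAreaRect(P); w=np.array(r[0])-O
            print(f,ce[i],st[i],'rect',np.round(r[1],1),round(r[2],1),'local',(w@[np.cos(aa),np.sin(aa)]).round(1),(w@[-np.sin(aa),np.cos(aa)]).round(1))
b=cv2.imread('pics/side8.png'); cv2.imwrite('pics/z14.png',cv2.resize(b[190:255,245:320],None,fx=8,fy=8,interpolation=cv2.INTER_CUBIC))
E
```

```text
side8.png [283.13297872 204.30851064] [273 197  21  16 188] rect [36.5 34.4] 78.6 local -1.7 1.9
top8.png [315.8423913  206.01630435] [305 197  23  19 368] rect [39.8 35.4] 77.9 local 1.5 1.1
```

View pics/z14.png

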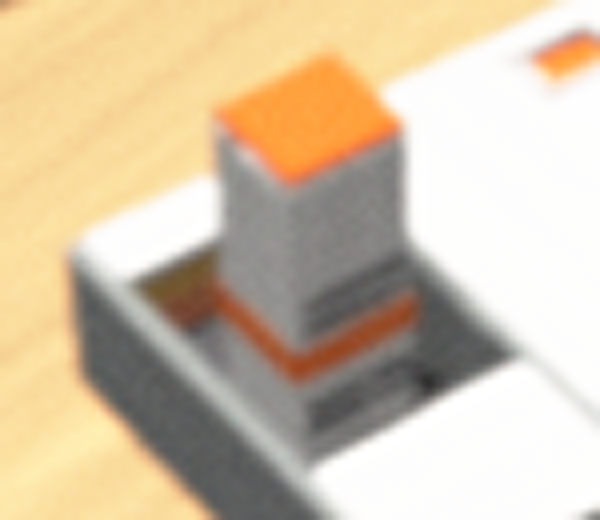

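```bash
python3 -c "
from h import *
stat(); print(robot.job_done())"
```

```text
t 19.8 p [ 391.4 -243.2  265.5] yawy -101.41 z [ 0.001  0.001 -1.   ] F [ 0.4  0.5 -0.4] w 1.005 j [-0.74 -0.05  1.8   0.    1.39  1.03]
the job is handed in; nothing more can be done
None
```

The orange module is loaded in the tester and the range disc shows only orange. I handed the job in at about 20 s, with the gripper open and clear of everything.

- **Disc:** I turned the knob clockwise by about 1.55 rad. The window is fully orange, and the white mark points at it.
- **Module:** It went in tilted at 28 degrees, then I righted it, lowered it to the floor and slid it forward until it stopped against the far wall. The wrist force I read while pushing it home was about 11 N at most.
- **Position check:** By the arm's readings the module's axis ended at x ≈ 0.0 mm. After release the top camera put it at +1.5 mm and the side camera at -1.7 mm. They disagree by about 3 mm, as they did throughout, and average to about 0. All three are within the allowed -3.5 to 5 mm.
- **Other objects:** The blue-capped module looks unmoved in the last top view. The loudspeaker was partly hidden by the arm there, but what shows is in its original place. I did not measure either after the moves.

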